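Finish the try-me sliding-block puzzle

TASK

The try-me sliding-block puzzle on the shop counter is a few slides short of solved: finish it for display. Slide the two small squares that block the gate apart, each fully into its own corner of the gate row, then slide the big square down between them until it lies fully against the low sill of the gate. As in any sliding puzzle no piece may be lifted, and the bottom is thin, so press on the pieces and frame only lightly, as with a fingertip; leave the toys around it where they are.

Things in the scene. Friction and masses are not known exactly. Their poses are not given: they have to be found in the camera images.
- tray: Sliding-block puzzle tray, fixed. Origin: centre of the well's floor, z up; its height above the counter varies. Well 250 mm (x) by 200 mm (y), inner rail faces at x = -0.125/+0.125, y = -0.1/+0.1; dark rails 16 mm wide, 14 mm high; pieces stand 18 mm above the floor. 3 to 4 mm of play in all, across and along. Thin felted plywood bottom: bows 0.05 mm per newton, must not bear over 12 N from a fingertip.
- gate (a point): Middle of the gate, at floor level on the inner face (tray x = -0.125 m, y = 0): the 104 mm wide stretch of the -x rail (the one nearest the robot) where there is only a sill 6 mm high. A press of 3 to 8 N on a piece's top drags it along; once it meets a rail, the sideways force grows and then the fingertip skids on it.
- corner_left (a point): Where the origin of a small square is when it lies fully in the gate row's +y corner (tray x = -0.1005, y = 0.0755 m, floor level). Along x it may lie up to 3 mm farther from the rail, the play of the fit. Free cells show grey felt.
- corner_right (a point): The same for the -y corner (tray x = -0.1005, y = -0.0755 m).
- big_square: The largest piece: plain pale wood, 99 x 99 x 18 mm, about 0.12 kg, in the middle of the tray just beyond the two small squares that block the gate. Origin at the centre of its underside, z up, axes along the tray's. Fully against the sill its origin is at tray x = -0.0755 m, some 51 mm from where it starts.
- small_a: Small square piece of pale wood, 49 x 49 x 18 mm, 0.03 kg, one of four alike. Any two of the four start in the gate row (tray x about -0.1 m), each somewhere between the middle and its corner; the other two lie beyond the big square and need no moving. Origin at the centre of its underside, axes along the tray's.
- small_b: Small square piece of pale wood, 49 x 49 x 18 mm, 0.03 kg, one of four alike. Any two of the four start in the gate row (tray x about -0.1 m), each somewhere between the middle and its corner; the other two lie beyond the big square and need no moving. Origin at the centre of its underside, axes along the tray's.
- small_c: Small square piece of pale wood, 49 x 49 x 18 mm, 0.03 kg, one of four alike. Any two of the four start in the gate row (tray x about -0.1 m), each somewhere between the middle and its corner; the other two lie beyond the big square and need no moving. Origin at the centre of its underside, axes along the tray's.
- small_d: Small square piece of pale wood, 49 x 49 x 18 mm, 0.03 kg, one of four alike. Any two of the four start in the gate row (tray x about -0.1 m), each somewhere between the middle and its corner; the other two lie beyond the big square and need no moving. Origin at the centre of its underside, axes along the tray's.
- tall_a: Long piece of the same pale wood, 99 mm along its x by 49 mm by 18 mm, lying along a side rail; it needs no moving. Origin at the centre of its underside, axes along the tray's.
- tall_b: Long piece of the same pale wood, 99 mm along its x by 49 mm by 18 mm, lying along a side rail; it needs no moving. Origin at the centre of its underside, axes along the tray's.
- tall_c: Long piece of the same pale wood, 99 mm along its x by 49 mm by 18 mm, lying along a side rail; it needs no moving. Origin at the centre of its underside, axes along the tray's.
- tall_d: Long piece of the same pale wood, 99 mm along its x by 49 mm by 18 mm, lying along a side rail; it needs no moving. Origin at the centre of its underside, axes along the tray's.
- wide: Wide piece of the same pale wood, 49 mm along its x by 99 mm by 18 mm, against the far rail; it needs no moving. Origin at the centre of its underside, axes along the tray's.
- truck: Bystander: wooden toy truck, 130 mm long (its y), 71 mm wide, 57 mm high, standing on the cork mat beside the tray. Origin on the mat under its middle.
- kit_box: Bystander: white carton of a model kit, 110 x 75 x 50 mm, on the mat at the tray's other side. Origin at the centre of its underside.
- tub: Bystander: small clear tub with an orange lid, 52 mm across and 55 mm high, on the mat near the carton. Origin at the centre of its underside.
Not all that is in view belongs to the job. Leave any pink look-alike of the small_a alone.

How it is judged (in metres and radians):
On the way, in this order (a step that is already met when the one before it is completed fails the run):
1. a small square lies in one of the two gate-side corners ((((y of small_a in the frame of tray above 0.0725 m and x of small_a in the frame of tray below -0.0955 m) or (y of small_b in the frame of tray above 0.0725 m and x of small_b in the frame of tray below -0.0955 m) or (y of small_c in the frame of tray above 0.0725 m and x of small_c in the frame of tray below -0.0955 m) or (y of small_d in the frame of tray above 0.0725 m and x of small_d in the frame of tray below -0.0955 m)) or ((y of small_a in the frame of tray below -0.0725 m and x of small_a in the frame of tray below -0.0955 m) or (y of small_b in the frame of tray below -0.0725 m and x of small_b in the frame of tray below -0.0955 m) or (y of small_c in the frame of tray below -0.0725 m and x of small_c in the frame of tray below -0.0955 m) or (y of small_d in the frame of tray below -0.0725 m and x of small_d in the frame of tray below -0.0955 m)))), for 0.2 s.
2. small squares lie in both gate-side corners (((y of small_a in the frame of tray above 0.0725 m and x of small_a in the frame of tray below -0.0955 m) or (y of small_b in the frame of tray above 0.0725 m and x of small_b in the frame of tray below -0.0955 m) or (y of small_c in the frame of tray above 0.0725 m and x of small_c in the frame of tray below -0.0955 m) or (y of small_d in the frame of tray above 0.0725 m and x of small_d in the frame of tray below -0.0955 m)) and ((y of small_a in the frame of tray below -0.0725 m and x of small_a in the frame of tray below -0.0955 m) or (y of small_b in the frame of tray below -0.0725 m and x of small_b in the frame of tray below -0.0955 m) or (y of small_c in the frame of tray below -0.0725 m and x of small_c in the frame of tray below -0.0955 m) or (y of small_d in the frame of tray below -0.0725 m and x of small_d in the frame of tray below -0.0955 m))), for 0.2 s.
3. the big square lies against the gate sill (x of big_square in the frame of tray below -0.0735 m and angle between the x axis of big_square and the x axis of tray, either way round below 0.05 rad), for 0.2 s.
At the end, for the whole second after the job is handed in: The big square lies against the gate sill (gap under 2 mm, within 0.05 rad of square to the tray); a small square lies in each of the two gate-side corners (within 3 mm of the side rail and 5 mm of the gate-side rail); all ten pieces lie flat in the tray and at rest (all of step 2 and all of step 3 and z of each of big_square, small_a, small_b, small_c, small_d, tall_a, tall_b, tall_c, tall_d, wide in the frame of tray below 0.003 m and linear speed of each of big_square, small_a, small_b, small_c, small_d, tall_a, tall_b, tall_c, tall_d, wide below 0.01 m/s); the robot touches nothing.
It fails at once if a piece or the frame is pressed with more than 12 N (contact force between the fingers and big_square above 12 N or contact force between the fingers and small_a above 12 N or contact force between the fingers and small_b above 12 N or contact force between the fingers and small_c above 12 N or contact force between the fingers and small_d above 12 N or contact force between the fingers and tall_a above 12 N or contact force between the fingers and tall_b above 12 N or contact force between the fingers and tall_c above 12 N or contact force between the fingers and tall_d above 12 N or contact force between the fingers and wide above 12 N or contact force between the fingers and tray above 12 N).
It fails at once if a piece is lifted by more than 6 mm (z of any of big_square, small_a, small_b, small_c, small_d, tall_a, tall_b, tall_c, tall_d, wide in the frame of tray above 0.006 m).
It fails at once if the truck, the kit box or the tub is shifted by more than 20 mm (distance of any of truck, kit_box, tub from where it was at the start of the episode above 0.02 m).
It also fails if it takes over 70 s, if anything falls off the work surface, if the arm or the gripper's body presses on something with over 40 N, if the wrist force passes 120 N, or if a joint passes its speed limit or range.

ROBOT

A 6-joint arm with a two-finger parallel gripper is mounted at the origin on the work surface. World frame = base frame: x ahead of the robot, y to its left, z up, the work surface at z = 0. Lengths are in mm, angles in rad, forces in N, time in s.
With the tool pointing down it reaches from about 250 to 725 mm from the base axis. Payload 9.7 kg.
Tool frame: the origin (TCP) lies between the finger pads; the fingertips stand env.tip_extent ahead of it and the grasp point (between the pads) lies 11 mm behind it (env.tip_extent is the distance from the TCP to the fingertips, in mm); z points along the fingers, y is the direction in which the jaws open and shut (so a half turn about z gives the same grasp; the last joint's range is limited). The gripper opens to 85 mm and grips with 20 to 120 N. Pads are 22 mm wide; open, the fingers measure 114 mm over their backs; the gripper's body (76 mm by 85 mm) begins 54 mm behind the grasp point. The pads swing forward as they close: fully open they stand 13 mm farther back than shut.
Start: joints at [1.149, 0.087, 0.176, 1.66, 0, 1.571], TCP at [225.169, 501.793, 210.284] pointing down, gripper open.
Joint ranges: [-3.13, 3.13], [-0.85, 1.81], [-1.15, 1.24], [-2.2, 2.28], [-1.44, 1.52], [-3.14, 3.14]. Speed limits (rad/s): [2.22, 2.22, 2.57, 3.14, 3.14, 3.14].

INTERFACE

Orientations are given as a unit quaternion [x, y, z, w].
In Python, from rig import env, viewer gives the robot as it stands.
- The arm moves only by the tool play_rows, never from a script. Its argument "rows" is text: rows parted by semicolons, each of 4 numbers parted by spaces: the shift along the tool's x, y, z scaled (see below), then the turn about the tool's z scaled (see below). A call has 1 to 20 rows; each row shifts and turns the pose as measured when the row begins, along the tool's axes as they then stand; what a row does not reach is not made up. The controller multiplies each number of a shift by 0.4 m and each number of a turn by 6 degrees. A row lasts 1/10 s, in which the tool goes at most 50 mm and 8.59 degrees, less where a joint would pass 70% of its speed; a pose out of reach is approached as far as the arm can. A call with a number of a shift or a turn outside -1 to 1 is refused whole. A call with a gripper value outside its range is refused whole. "grip" is the opening, from 0 (shut) to 1 (fully open), set as the call begins (left out, the last holds). The fingers move at their own pace and stop on an object; the grip force is fixed at half the most. Time passes only in rows, so rows that do not move let the fingers close. It gives the time, the measured TCP pose, the force and the opening at its end, in the units of the state.
- env.get_obs(): the state, without advancing time (a new reading comes with each control period).
- viewer.read_camera(name): name is "scene" or "top" or "wrist"; returns the picture (420x560x3 uint8, red, green, blue); there is no depth.
- viewer.camera_info(name): a dict with "intrinsics" (3x3 intrinsics, pixels), "pose" (4x4, takes a point from camera to world coordinates). Camera axes: x right, y down, z forward; pixel columns grow to the right and rows downward; lengths in mm; the calibration is good to about 2 mm. A picture is of the moment at which its call begins: read the wrist's pose just before it. camera_info takes no time and is no camera call; for the wrist camera it gives the pose at the moment of the call.
- env.close_job(): hands the job in, once; it reports no verdict.
The state is a dict: "time_s": time; "qpos": joint angles; "joint_velocities": joint speeds; "joint_efforts": joint torques, N m; "tcp_pos": TCP position; "tcp_rot": TCP orientation; "wrist_force": force on the tool from outside, world axes, zero at the start; "torque": the same for the moment, N m; "width": opening from 0.0 (shut) to 1.0 (fully open).
Only numpy, scipy, OpenCV 4.12 (cv2) and the standard library are available. Lean on these libraries where they do the work, as an engineer would, in place of code of your own. Each camera call takes 0.05 s, during which the arm holds its last target. There are 200 camera calls.

## Working session

There is one attempt and no reset: what is moved stays moved. The work goes in short steps, Python scripts to look and compute and a tool call to move; the robot and the scene stay as the last step left them, time stands still between calls to the robot, and variables do not carry over. Pictures are saved under pics/ and viewed, about 8 in all and at most 12, crops included, and the job is handed in when it is done.

Besides the shell and the picture viewer there is one more tool, called after "Emit:" as name(argument=value, ...) on one line, values as JSON. play_rows: Moves the arm, as the interface text tells. Shifts and turns lie within -1 to 1; 1 stands for 0.4 m of shift or 6 degrees of turn. Its arguments: {"type":"object","properties":{"rows":{"type":"string"},"grip":{"type":"number"}},"required":["rows"]}

```bash
mkdir -p pics; ls
python3 - <<'E'
from rig import env, viewer
import cv2,numpy as np
np.set_printoptions(precision=3,suppress=True)
o=env.get_obs();print(o,env.tip_extent)
for n in("top","scene"):
    i=viewer.camera_info(n);print(n,i["intrinsics"],i["pose"])
    cv2.imwrite(f"pics/{n}0.png",viewer.read_camera(n)[...,::-1])
E
```

```text
pics
{'time_s': 0.0, 'qpos': array([1.149, 0.087, 0.175, 1.66 , 0.   , 1.571]), 'joint_velocities': array([-0.001,  0.   ,  0.001, -0.001, -0.002, -0.   ]), 'joint_efforts': array([  0.001, -52.04 ,  46.479,   0.017,   0.   ,  -0.   ]), 'tcp_pos': array([225.05 , 501.543, 209.555]), 'tcp_rot': array([ 0.209,  0.978, -0.001, -0.   ]), 'wrist_force': array([ 0.241, -0.124, -0.275]), 'torque': array([ 0.073, -0.015, -0.01 ]), 'width': 1.0007601577276182} 8.0
top [[406.037   0.    287.009]
 [  0.    406.037 205.772]
 [  0.      0.      1.   ]] [[ -0.001  -0.989   0.149 382.845]
 [ -1.      0.004   0.021  24.245]
 [ -0.021  -0.149  -0.989 987.494]
 [  0.      0.      0.      1.   ]]
scene [[504.898   0.    287.177]
 [  0.    504.898 211.837]
 [  0.      0.      1.   ]] [[  -0.758    0.557   -0.34   939.243]
 [   0.652    0.655   -0.381  498.855]
 [   0.01    -0.51    -0.86  1081.463]
 [   0.       0.       0.       1.   ]]
```

View pics/top0.png

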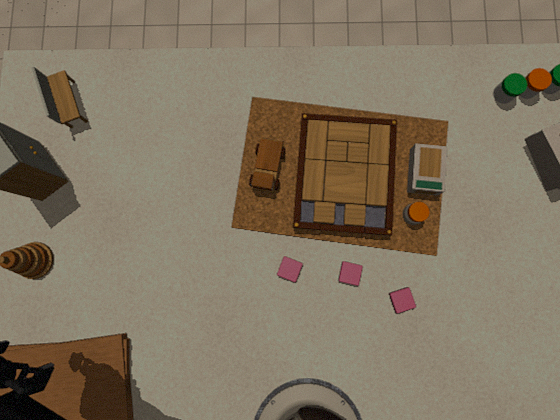

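View pics/scene0.png

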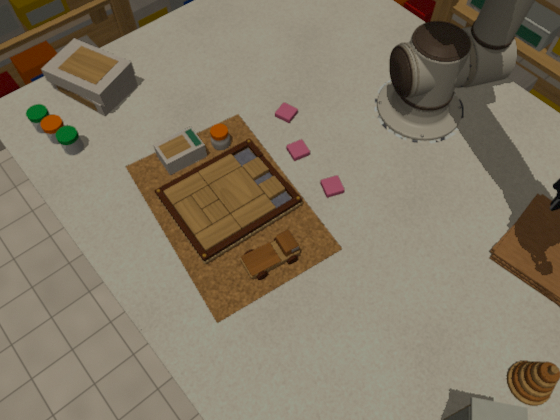

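Top view: tray spans px (297–397, 115–235). The two gate-row squares are at about (324,212) and (355,215), with the felt gap between them. The truck is to the left, carton and tub to the right. Scene view: same layout, tray corners at about (249,143), (299,200), (205,257), (158,190).

```bash
cat > h.py <<'E'
from rig import env, viewer
import cv2,numpy as np
np.set_printoptions(precision=4,suppress=True)
def ray(i,p):
    d=i["pose"][:3,:3]@np.linalg.solve(i["intrinsics"],[p[0],p[1],1.]); return i["pose"][:3,3],d/np.linalg.norm(d)
def plane(i,p,z):
    o,d=ray(i,p); return o+d*(z-o[2])/d[2]
def tri(rs):
    A=sum(np.eye(3)-np.outer(d,d) for o,d in rs); b=sum((np.eye(3)-np.outer(d,d))@o for o,d in rs)
    x=np.linalg.solve(A,b); return x,[np.linalg.norm(np.cross(x-o,d)) for o,d in rs]
def deltas(goal):
    o=env.get_obs(); from scipy.spatial.transform import Rotation as R
    r=R.from_quat(o["tcp_rot"]); return r.inv().apply(np.array(goal)-o["tcp_pos"])/400
E
python3 - <<'E'
from h import *
t=viewer.camera_info("top");s=viewer.camera_info("scene")
T=[(304,117),(393,121),(389,233),(297,229)];S=[(205,257),(158,190),(249,144),(299,200)]
for a,b in zip(T,S): print(plane(t,a,25),tri([ray(t,a),ray(s,b)]))
w=viewer.camera_info("wrist");print(w["intrinsics"],w["pose"])
from scipy.spatial.transform import Rotation as R
print(R.from_quat(env.get_obs()["tcp_rot"]).as_matrix())
print(deltas([480,0,300]))
E
```

```text
[750.2943   2.5507  25.    ] (array([747.0219,   3.0413,  32.8192]), [np.float64(0.4117003762446325), np.float64(0.41170037624471406)])
[ 738.0868 -216.289    25.    ] (array([ 730.1056, -210.8655,   46.5198]), [np.float64(0.05492960018761009), np.float64(0.054929600187526344)])
[ 462.1292 -196.0549   25.    ] (array([ 461.7386, -195.9928,   21.3522]), [np.float64(1.1033283408200019), np.float64(1.1033283408200938)])
[472.1502  21.0607  25.    ] (array([473.3784,  20.5178,  16.4767]), [np.float64(0.6741631263325361), np.float64(0.6741631263325805)])
[[299.8544   0.     280.545 ]
 [  0.     299.8544 206.6516]
 [  0.       0.       1.    ]] [[  0.4085   0.8701   0.2758 153.9152]
 [  0.9128  -0.389   -0.1245 533.936 ]
 [ -0.001    0.3026  -0.9531 373.236 ]
 [  0.       0.       0.       1.    ]]
[[-0.9124  0.4094 -0.0005]
 [ 0.4094  0.9124 -0.0011]
 [ 0.     -0.0012 -1.    ]]
[-1.0948 -0.8835 -0.2248]
```

Emit:
play_rows(rows="-0.097 -0.064 0 0;-0.097 -0.064 0 0;-0.097 -0.064 0 0;-0.097 -0.064 0 0;-0.097 -0.064 0 0;-0.097 -0.064 0 0;-0.097 -0.064 0 0;-0.097 -0.064 0 0;-0.097 -0.064 0 0;-0.097 -0.064 0 0;-0.097 -0.064 0 0;-0.097 -0.064 0 0;-0.097 -0.064 0 0;-0.097 -0.064 0 0;-0.097 -0.064 0 0;0 0 0 -0.85;0 0 0 -0.85;0 0 0 -0.85;0 0 0 -0.85;0 0 0 0", grip=0)

```text
time_s: 2.1
tcp_pos: [610.7, -113.7, 197.7]
tcp_rot: [0.026, 1.0, -0.002, -0.007]
wrist_force: [0.4, -0.1, -0.5]
width: -0.004
```

Run:
```python
from h import *
i=viewer.camera_info("wrist");im=viewer.read_camera("wrist")[...,::-1]
cv2.imwrite("pics/w1.png",im);np.savez("w1.npz",im=im,pose=i["pose"],intrinsics=i["intrinsics"])
print(env.get_obs());print(i["pose"])
```

```text
{'time_s': 2.15, 'qpos': array([-0.181 ,  0.275 ,  0.3671,  1.6767, -0.0059, -0.1266]), 'joint_velocities': array([ 0.0005, -0.0056,  0.0021, -0.0018,  0.0012,  0.0395]), 'joint_efforts': array([ -0.0336, -64.2368,  46.8607,   0.1754,  -0.0103,  -0.56  ]), 'tcp_pos': array([ 610.6665, -113.6071,  197.7062]), 'tcp_rot': array([ 0.0272,  0.9996, -0.0018, -0.0073]), 'wrist_force': array([0.8069, 0.1475, 0.4917]), 'torque': array([ 0.0199, -0.0318,  0.0447]), 'width': 0.0011692280475491168}
[[   0.0505    0.9562    0.2882  535.2262]
 [   0.9987   -0.047    -0.019  -108.4629]
 [  -0.0047    0.2888   -0.9574  362.408 ]
 [   0.        0.        0.        1.    ]]
```

View pics/w1.png

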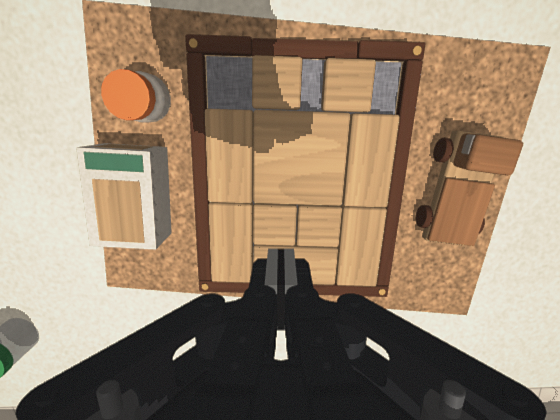

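Wrist view: brass corner dots at about (194,43), (417,49), (382,292), (205,287). The −y square is at columns 253–301 and the +y square at 323–373, rows 57–110. Felt shows in both corners and the middle gap. Finger tips are at about (280,255).

Run:
```python
from h import *
d=np.load("w1.npz");im=d["im"];i=dict(pose=d["pose"],intrinsics=d["intrinsics"])
pts=[]
for (u,v) in [(194,43),(417,49),(382,292),(205,287)]:
    c=im[v-7:v+8,u-7:u+8].astype(float);w=np.clip(c[...,1]-90,0,None) # bright blob on dark rail
    y,x=np.mgrid[-7:8,-7:8];w=w*(x*x+y*y<36)
    pts.append((u+(w*x).sum()/w.sum(),v+(w*y).sum()/w.sum()))
pts=np.array(pts);print(pts)
for nm,z in(("tops",0),):
  obj=np.array([(-133,-108,14),(-133,108,14),(133,108,14),(133,-108,14)],float)
  ok,rv,tv=cv2.solvePnP(obj,pts,i["intrinsics"],None)
  pr=cv2.projectPoints(obj,rv,tv,i["intrinsics"],None)[0][:,0];print("res",pr-pts)
  M=i["pose"]@np.block([[cv2.Rodrigues(rv)[0],tv],[np.zeros((1,3)),1]]);print(M)
for z in(20,25,30,35,40):
    P=[plane(i,p,z) for p in pts];print(z,[np.linalg.norm(P[k]-P[k-1]) for k in range(4)],np.mean(P,0))
t=viewer.camera_info("top")
im=viewer.read_camera("scene")[...,::-1]
cv2.imwrite("pics/s1.png",cv2.resize(im[120:280,130:330],None,fx=4,fy=4*0.9375,interpolation=cv2.INTER_CUBIC))
```

```text
[[192.6019  42.7166]
 [416.8335  50.0157]
 [381.8226 292.3804]
 [204.541  287.1044]]
res [[-0.0301  0.1178]
 [ 0.0798  0.0684]
 [ 0.2016 -0.1598]
 [-0.2636 -0.0755]]
[[  0.9967   0.0805  -0.0045 604.8013]
 [ -0.0805   0.9968  -0.0001 -94.0134]
 [  0.0045   0.0004   1.      28.2002]
 [  0.       0.       0.       1.    ]]
20 [np.float64(284.8791336994218), np.float64(230.42609614349843), np.float64(285.0560789568525), np.float64(230.83965093049133)] [609.8665 -93.0083  20.    ]
25 [np.float64(280.7191972648845), np.float64(227.06130806524305), np.float64(280.89355868609766), np.float64(227.46882393459487)] [608.7765 -93.234   25.    ]
30 [np.float64(276.5592608303472), np.float64(223.69651998698768), np.float64(276.7310384153426), np.float64(224.09799693869837)] [607.6866 -93.4596  30.    ]
35 [np.float64(272.39932439580986), np.float64(220.3317319087323), np.float64(272.5685181445878), np.float64(220.72716994280185)] [606.5967 -93.6853  35.    ]
40 [np.float64(268.2393879612726), np.float64(216.96694383047694), np.float64(268.40599787383275), np.float64(217.35634294690533)] [605.5067 -93.911   40.    ]
```

```bash
cat >> h.py <<'E'
yaw=np.arctan2(-.0805,.9968);c,s=np.cos(yaw),np.sin(yaw)
Rt=np.array([[c,-s,0],[s,c,0],[0,0,1]]);t0=np.array([604.8,-94.0,28.2])
def w2t(p): return Rt.T@(np.asarray(p)-t0)
def t2w(p): return Rt@np.asarray(p,float)+t0
def state():
    o=env.get_obs();tip=o["tcp_pos"]-[0,0,0]
    from scipy.spatial.transform import Rotation as R
    m=R.from_quat(o["tcp_rot"]).as_matrix()
    tp=o["tcp_pos"]+8*m[:,2]
    print("t",o["time_s"],"tip in tray",w2t(tp),"F tray",Rt.T@o["wrist_force"],"toolx in tray deg",np.degrees(np.arctan2(*(Rt.T@m[:,0])[[1,0]])),"tilt",m[:2,2]);return tp,m
def togo(g):
    tp,m=state();print("to go (scaled)",m.T@(t2w(g)-tp)/400)
E
python3 - <<'E'
from h import *
d=np.load("w1.npz");i=dict(pose=d["pose"],intrinsics=d["intrinsics"])
for n,p in dict(L0=(253,82),L1=(301,82),R0=(325,82),R1=(375,84),Ltop=(277,57),Lbot=(277,110),bigL=(252,150),bigR=(347,150),bigtop=(300,111),bigbot=(300,206)).items(): print(n,w2t(plane(i,p,46.2)))
for p in [(206,82),(401,86),(206,150)]: print("rail",w2t(plane(i,p,28.2)),w2t(plane(i,p,42.2)))
togo([-100,-30,60])
E
```

```text
L0 [-99.3866 -49.412   18.    ]
L1 [-100.7766   -2.4471   18.    ]
R0 [-101.4709   21.011    18.    ]
R1 [-101.1039   70.0496   18.    ]
Ltop [-122.289   -26.5133   18.    ]
Lbot [-74.0014 -25.2263  18.    ]
bigL [-33.5361 -50.2222  18.    ]
bigR [-36.559   48.6736  18.    ]
bigtop [-73.7379  -2.1061  18.    ]
bigbot [25.7675  2.7525 18.    ]
rail [-99.7223 -99.7563  -0.    ] [-98.4012 -96.416   14.    ]
rail [-101.8535  102.307    -0.    ] [-100.4431   97.1829   14.    ]
rail [ -30.0134 -102.6638   -0.    ] [-31.6123 -99.2017  14.    ]
t 2.2 tip in tray [  7.3329 -19.0202 161.7171] F tray [-0.1389 -0.2063 -0.0484] toolx in tray deg -178.55108579743708 tilt [-0.0143 -0.0033]
to go (scaled) [ 0.2653 -0.0196  0.2581]
```

Emit:
play_rows(rows="0.053 -0.004 0.064 0.24;0.053 -0.004 0.064 0;0.053 -0.004 0.064 0;0.053 -0.004 0.064 0;0.053 -0.004 0.064 0;0 0 0 0;0 0 0 0")

```text
time_s: 2.9
tcp_pos: [499.0, -112.3, 66.3]
tcp_rot: [0.049, 0.999, -0.002, -0.006]
wrist_force: [0.5, 0.9, 1.1]
width: -0.0
```

Run:
```python
from h import *
im=viewer.read_camera("wrist")[...,::-1];cv2.imwrite("pics/w2.png",im)
togo([-100,-26,20])
```

```text
t 2.95 tip in tray [-104.1389  -26.7506   30.0243] F tray [ 0.4395  0.0726 -0.1511] toolx in tray deg 179.06744873203976 tilt [-0.0131 -0.0034]
to go (scaled) [-0.0106  0.0022  0.0249]
```

View pics/w2.png

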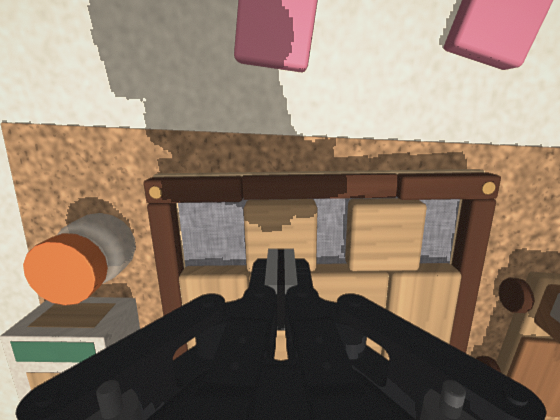

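Fingertips (281,255) are over the −y square (columns 245–316), before the descent. The −y corner felt is at 180–244.

Emit:
play_rows(rows="-0.004 0.001 0.005 0.1;-0.004 0.001 0.005 0;0 0 0.003 0;0 0 0 0;0 0 0 0")

```text
time_s: 3.45
tcp_pos: [507.1, -112.2, 64.2]
tcp_rot: [0.055, 0.999, -0.002, -0.003]
wrist_force: [0.1, 0.0, -0.5]
width: 0.003
```

Emit:
play_rows(rows="0 0 0.0006 0;0 0 0.0006 0;0 0 0.0006 0;0 0 0.0006 0;0 0 0.0006 0;0 0 0.0006 0")

```text
time_s: 4.05
tcp_pos: [507.2, -112.2, 62.8]
tcp_rot: [0.055, 0.999, -0.003, -0.003]
wrist_force: [-0.4, -0.3, -0.3]
width: 0.002
```

Run:
```python
from h import *
togo([-100,-26,18])
```

```text
t 4.05 tip in tray [-95.9053 -26.0884  26.6101] F tray [-0.3592 -0.3154 -0.326 ] toolx in tray deg 178.35839624715803 tilt [-0.0068 -0.0047]
to go (scaled) [0.0101 0.     0.0216]
```

Emit:
play_rows(rows="0.003 0 0.002 0;0.003 0 0.002 0;0.003 0 0.002 0;0 0 0.002 0;0 0 0 0")

```text
time_s: 4.55
tcp_pos: [503.1, -111.8, 59.3]
tcp_rot: [0.055, 0.999, -0.003, -0.003]
wrist_force: [0.4, -0.4, -0.5]
width: 0.001
```

Emit:
play_rows(rows="0 0 0.0006 0;0 0 0.0006 0;0 0 0.0006 0;0 0 0.0006 0")

```text
time_s: 4.95
tcp_pos: [503.2, -111.8, 58.3]
tcp_rot: [0.055, 0.999, -0.003, -0.003]
wrist_force: [-0.4, 0.1, -1.2]
width: -0.002
```

Run:
```python
from h import *
togo([-100,-26,18])
```

```text
t 4.95 tip in tray [-99.9206 -26.006   22.099 ] F tray [-0.4316  0.0586 -1.1729] toolx in tray deg 178.35763224446788 tilt [-0.0068 -0.0047]
to go (scaled) [0.0001 0.0001 0.0102]
```

Emit:
play_rows(rows="0 0 0.0006 0;0 0 0.0006 0;0 0 0.0006 0")

```text
time_s: 5.25
tcp_pos: [503.2, -111.8, 57.5]
tcp_rot: [0.055, 0.999, -0.003, -0.003]
wrist_force: [-0.4, 0.1, 0.1]
width: -0.001
```

Run:
```python
from h import *
# height check: triangulate brass dots from w1 and a fresh wrist view
i=viewer.camera_info("wrist");im=viewer.read_camera("wrist")[...,::-1];cv2.imwrite("pics/w3.png",im)
d=np.load("w1.npz");a=dict(pose=d["pose"],intrinsics=d["intrinsics"])
P=i["pose"];
for g,q in (((-133,-108,14),(192.6,42.72)),((-133,108,14),(416.83,50.02))):
    pc=np.linalg.inv(P)@np.append(t2w(g),1);uv=(i["intrinsics"]@(pc[:3]/pc[2]))[:2]
    u,v=np.round(uv).astype(int);c=im[v-14:v+15,u-14:u+15].astype(float);w=np.clip(c[...,1]-90,0,None)
    y,x=np.mgrid[-14:15,-14:15];w=w*(x*x+y*y<13**2)*(c[...,0]<c[...,2]-40)
    m=uv*0+[u+(w*x).sum()/w.sum(),v+(w*y).sum()/w.sum()];x,r=tri([ray(a,q),ray(i,m)]);print(uv,m,w2t(x),r)
state()
```

```text
[145.6732 191.6441] [144.6056 191.3434] [-133.1524 -108.0999   14.2861] [np.float64(0.3882850082787476), np.float64(0.38828500827883244)]
[498.2615 182.6699] [499.3428 182.2422] [-133.1706  107.8706   14.4288] [np.float64(0.4096796130151108), np.float64(0.4096796130151314)]
t 5.3 tip in tray [-99.9099 -25.9948  21.2925] F tray [ 0.1023 -0.2315  1.1085] toolx in tray deg 178.35840616708037 tilt [-0.0068 -0.0047]
```

Emit:
play_rows(rows="0 0 0.0006 0;0 0 0.0006 0;0 0 0.0006 0;0 0 0.0006 0;0 0 0.0006 0;0 0 0.0006 0;0 0 0 0")

```text
time_s: 6.0
tcp_pos: [503.2, -111.9, 55.9]
tcp_rot: [0.055, 0.999, -0.003, -0.003]
wrist_force: [-0.2, -0.2, -0.3]
width: -0.002
```

Emit:
play_rows(rows="0 0 0.0004 0;0 0 0.0004 0;0 0 0.0004 0;0 0 0.0004 0;0 0 0.0004 0")

```text
time_s: 6.5
tcp_pos: [503.2, -111.8, 55.1]
tcp_rot: [0.055, 0.999, -0.003, -0.003]
wrist_force: [-0.5, -0.1, -0.8]
width: 0.002
```

Emit:
play_rows(rows="0 0 0.0004 0;0 0 0.0004 0;0 0 0.0004 0;0 0 0.0004 0")

```text
time_s: 6.9
tcp_pos: [503.2, -111.8, 54.4]
tcp_rot: [0.055, 0.999, -0.003, -0.003]
wrist_force: [0.3, 0.1, 0.1]
width: -0.0
```

Emit:
play_rows(rows="0 0 0.0004 0;0 0 0.0004 0;0 0 0.0004 0;0 0 0.0004 0")

```text
time_s: 7.3
tcp_pos: [503.2, -111.8, 53.7]
tcp_rot: [0.055, 0.999, -0.003, -0.003]
wrist_force: [-0.2, 0.2, 0.3]
width: -0.0
```

Emit:
play_rows(rows="0 0 0.0004 0;0 0 0.0004 0;0 0 0.0004 0;0 0 0.0004 0")

```text
time_s: 7.7
tcp_pos: [503.1, -111.9, 53.0]
tcp_rot: [0.055, 0.999, -0.003, -0.003]
wrist_force: [-0.2, -0.8, 1.2]
width: -0.002
```

Emit:
play_rows(rows="0 0 0.0004 0;0 0 0.0004 0;0 0 0.0004 0")

```text
time_s: 8.0
tcp_pos: [503.1, -111.9, 52.4]
tcp_rot: [0.055, 0.999, -0.003, -0.003]
wrist_force: [0.0, -0.3, -0.6]
width: -0.001
```

Emit:
play_rows(rows="0 0 0.0004 0;0 0 0.0004 0;0 0 0.0004 0")

```text
time_s: 8.3
tcp_pos: [503.1, -111.9, 51.9]
tcp_rot: [0.055, 0.999, -0.003, -0.003]
wrist_force: [0.1, -0.3, -0.0]
width: 0.002
```

Emit:
play_rows(rows="0 0 0.0004 0;0 0 0.0004 0;0 0 0.0004 0")

```text
time_s: 8.6
tcp_pos: [503.1, -111.9, 51.4]
tcp_rot: [0.055, 0.999, -0.003, -0.003]
wrist_force: [0.2, 0.4, -0.7]
width: 0.004
```

Run:
```python
from h import *
im=viewer.read_camera("wrist")[...,::-1];s=viewer.read_camera("scene")[...,::-1]
a=cv2.resize(im[170:300,120:480],None,fx=2.2,fy=2.2);b=cv2.resize(s[110:220,160:320],None,fx=2.7,fy=2.7)
o=np.zeros((a.shape[0]+b.shape[0],a.shape[1],3),np.uint8);o[:a.shape[0]]=a;o[a.shape[0]:,:b.shape[1]]=b;cv2.imwrite("pics/c4.png",o);print(o.shape);state()
```

```text
(583, 792, 3)
t 8.7 tip in tray [-99.9443 -26.0192  15.179 ] F tray [-0.6076 -0.4586 -0.4037] toolx in tray deg 178.36016932075268 tilt [-0.0069 -0.0047]
```

View pics/c4.png

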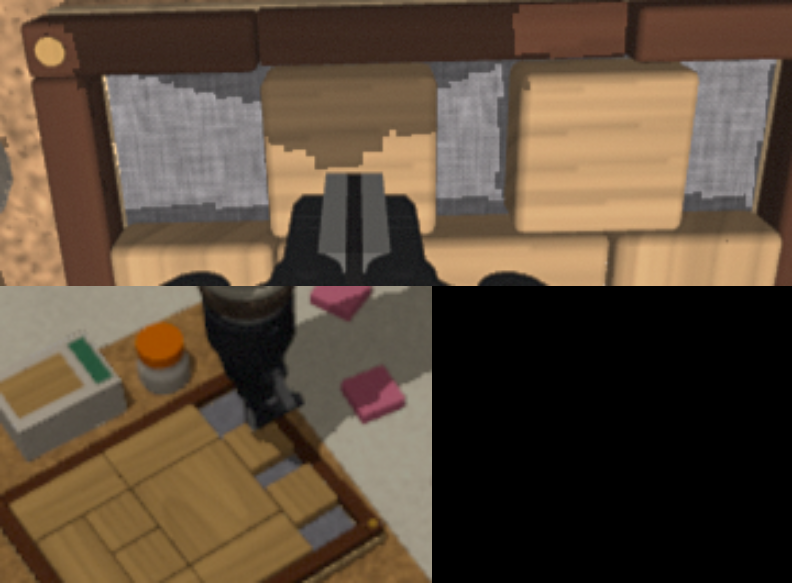

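Run:
```python
from h import *
i=viewer.camera_info("wrist")
for z in (14,18,22,26,30): print(z,w2t(plane(i,(280.5,249.5),z+28.2)), "width edges",w2t(plane(i,(267,250),z+28.2))[1],w2t(plane(i,(295,250),z+28.2))[1])
print("piece near/far top",w2t(plane(i,(280.5,200.5),46.2)),w2t(plane(i,(280.5,276.5),46.2)))
```

```text
14 [-94.7151 -25.6264  14.    ] width edges -34.18685652212646 -16.45720524369992
18 [-96.6114 -25.5498  18.    ] width edges -33.912634705784946 -16.592346159863332
22 [-98.5077 -25.4732  22.    ] width edges -33.63841288944345 -16.727487076026748
26 [-100.404   -25.3967   26.    ] width edges -33.364191073101935 -16.862627992190163
30 [-102.3003  -25.3201   30.    ] width edges -33.089969256760426 -16.997768908353578
piece near/far top [-128.1288  -24.6787   18.    ] [-77.7715 -26.0705  18.    ]
```

Run:
```python
from h import *
i=viewer.camera_info("wrist");s=viewer.camera_info("scene")
def proj(i,p):
    pc=np.linalg.inv(i["pose"])@np.append(p,1);return (i["intrinsics"]@(pc[:3]/pc[2]))[:2]
x,r=tri([ray(i,(280.5,249.5)),ray(s,(267,155))]);print("tip tri",w2t(x),r)
for g in [(-100,-26,15),(-111,-26,15),(-100,-26,18),(-124.5,-50,18),(-75,-1.5,18),(-133,108,14),(-133,-108,14)]:
    u=proj(s,t2w(g));print(g,"scene",u,"crop",(u-[160,110])*2.7+[0,286],"wrist",proj(i,t2w(g)),"wcrop",(proj(i,t2w(g))-[120,170])*2.2)
```

```text
tip tri [-121.8358  -18.8822   60.6925] [np.float64(7.3536840370943235), np.float64(7.353684037094286)]
(-100, -26, 15) scene [256.0708 166.965 ] crop [259.3912 439.8056] wrist [279.6587 242.4875] wcrop [351.2492 159.4726]
(-111, -26, 15) scene [259.667 164.899] crop [269.1008 434.2273] wrist [279.1487 226.0123] wcrop [350.1271 123.2271]
(-100, -26, 18) scene [256.02   166.2658] crop [259.254  437.9176] wrist [279.6162 244.4903] wcrop [351.1556 163.8786]
(-124.5, -50, 18) scene [258.6545 155.4907] crop [266.3671 408.8248] wrist [237.9147 207.4534] wcrop [259.4123  82.3975]
(-75, -1.5, 18) scene [253.259  177.5704] crop [251.7993 468.4401] wrist [319.0753 279.521 ] wcrop [437.9657 240.9462]
(-133, 108, 14) scene [298.3125 197.1652] crop [373.4439 521.3459] wrist [505.4537 185.0709] wcrop [847.9982  33.1561]
(-133, -108, 14) scene [248.8217 140.3998] crop [239.8186 368.0796] wrist [141.2757 194.2985] wcrop [46.8065 53.4567]
```

Crop: tip's near edge at (353,175), over the −y square at rows 65–235. In the scene inset the gripper end, about (285,410), looks higher than the readout implies. I'll zoom in.

Run:
```python
from h import *
s=viewer.read_camera("scene")[...,::-1];t=viewer.read_camera("top")[...,::-1];S=viewer.camera_info("scene");T=viewer.camera_info("top")
def proj(i,p):
    pc=np.linalg.inv(i["pose"])@np.append(p,1);return (i["intrinsics"]@(pc[:3]/pc[2]))[:2]
out=[]
for im,i,(x0,y0) in ((s,S,(220,110)),(t,T,(290,170))):
    c=cv2.resize(im[y0:y0+80,x0:x0+80],None,fx=5,fy=5,interpolation=cv2.INTER_CUBIC)
    for z,col in ((15,(0,0,255)),(30,(0,255,0)),(45,(255,0,0))):
        u=(proj(i,t2w((-100,-26,z)))-[x0,y0])*5+2;cv2.circle(c,tuple(int(k) for k in u),3,col,1)
    out.append(c)
cv2.imwrite("pics/c5.png",np.hstack(out))
```

```text
(no output)
```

View pics/c5.png

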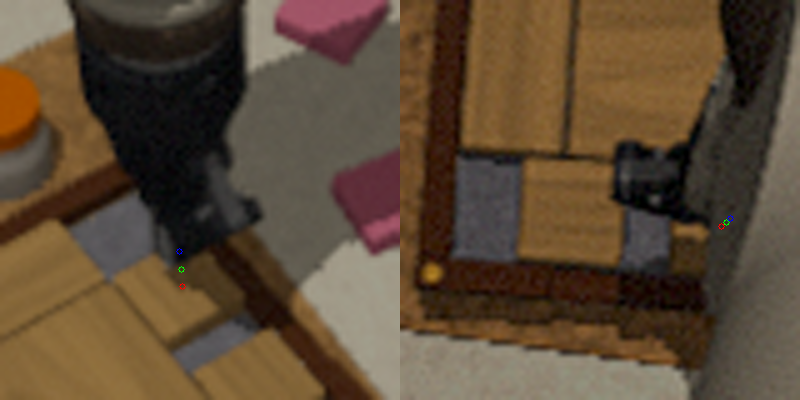

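Scene zoom: the gripper's dark end at (180,255) matches the z≈42 mark in tray coordinates, not the z=15 mark. So the tip is well above the piece. Before going lower I'll check the heights independently with dots in the fixed cameras.

Run:
```python
from h import *
S=viewer.camera_info("scene");T=viewer.camera_info("top");s=cv2.imread("pics/scene0.png");t=cv2.imread("pics/top0.png")
def proj(i,p):
    pc=np.linalg.inv(i["pose"])@np.append(p,1);return (i["intrinsics"]@(pc[:3]/pc[2]))[:2]
for g in [(-133,-108,14),(-133,108,14),(133,108,14),(133,-108,14)]:
    R=[]
    for im,i in((s,S),(t,T)):
        u=proj(i,t2w(g));a,b=np.round(u).astype(int);c=im[b-7:b+8,a-7:a+8].astype(float)
        w=c[...,1]-.3*c[...,0]; y,x=np.mgrid[-7:8,-7:8]
        sat=(c[...,2]-c[...,0]);k=cv2.GaussianBlur(sat*(c[...,1]),(0,0),1.2)
        yy,xx=np.unravel_index(k.argmax(),k.shape);m=(a+xx-7,b+yy-7);R.append((i,m,m-u))
    x,r=tri([ray(i,m) for i,m,_ in R]);print(g,[(m,e) for _,m,e in R],w2t(x),r)
```

```text
(-133, -108, 14) [((np.int64(251), np.int64(133)), array([ 2.1783, -7.3998])), ((np.int64(389), np.int64(231)), array([ 0.5552, -0.7847]))] [-135.6492 -100.3648   50.1181] [np.float64(1.1069464383940268), np.float64(1.1069464383939842)]
(-133, 108, 14) [((np.int64(305), np.int64(204)), array([6.6875, 6.8348])), ((np.int64(296), np.int64(224)), array([ 0.4043, -0.5786]))] [-136.4505  114.9514   -7.8836] [np.float64(10.445687926655117), np.float64(10.445687926654973)]
(133, 108, 14) [((np.int64(198), np.int64(262)), array([-6.6074,  7.1154])), ((np.int64(304), np.int64(116)), array([ 0.0086, -0.083 ]))] [147.7104 104.8847 -14.034 ] [np.float64(4.819024679010281), np.float64(4.8190246790103135)]
(133, -108, 14) [((np.int64(166), np.int64(191)), array([7.4955, 0.748 ])), ((np.int64(386), np.int64(128)), array([-7.2019,  5.7869]))] [118.2689 -92.648   15.253 ] [np.float64(2.0125910965459965), np.float64(2.0125910965459637)]
```

Top-camera dots agree with the tray pose to 0.8 px on three of four. The fourth, and the scene dots, were missed by the blob finder. By eye, the scene dot sits within about 1 px of its projection. So the tray height holds, and the finger end is really about 25 mm higher than TCP+8. I'll descend further, watching the force.

Emit:
play_rows(rows="0 0 0.003 0;0 0 0.003 0;0 0 0.003 0;0 0 0.003 0;0 0 0.003 0;0 0 0.003 0;0 0 0.003 0;0 0 0 0")

```text
time_s: 9.6
tcp_pos: [503.0, -111.9, 42.1]
tcp_rot: [0.055, 0.998, -0.002, -0.003]
wrist_force: [0.4, 0.4, -1.0]
width: -0.002
```

Run:
```python
from h import *
s=viewer.read_camera("scene")[...,::-1];w=viewer.read_camera("wrist")[...,::-1];S=viewer.camera_info("scene")
def proj(i,p):
    pc=np.linalg.inv(i["pose"])@np.append(p,1);return (i["intrinsics"]@(pc[:3]/pc[2]))[:2]
x0,y0=220,110
c=cv2.resize(s[y0:y0+80,x0:x0+80],None,fx=5,fy=5,interpolation=cv2.INTER_CUBIC)
for z,col in ((7,(0,0,255)),(18,(0,255,255)),(30,(0,255,0)),(45,(255,0,0))):
    u=(proj(S,t2w((-100,-26,z)))-[x0,y0])*5+2;cv2.circle(c,tuple(int(k) for k in u),3,col,1)
d=cv2.resize(w[170:290,200:320],(400,400),interpolation=cv2.INTER_CUBIC)
cv2.imwrite("pics/c6.png",np.hstack([c,d]));state()
```

```text
t 9.7 tip in tray [-100.0334  -26.0446    6.0588] F tray [-0.8637 -0.2065  0.6509] toolx in tray deg 178.36147776324114 tilt [-0.0069 -0.0046]
```

View pics/c6.png

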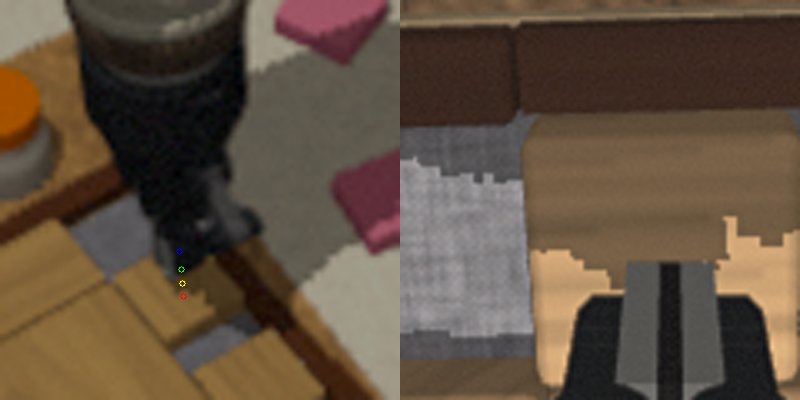

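Tip end in the scene zoom is now at (175,272), matching the z≈28–30 mark, roughly 10 mm above the piece. It stays within the square in both views.

Emit:
play_rows(rows="0 0 0.002 0;0 0 0.002 0;0 0 0.002 0;0 0 0.002 0;0 0 0.002 0;0 0 0 0")

```text
time_s: 10.3
tcp_pos: [503.1, -111.9, 38.0]
tcp_rot: [0.055, 0.999, -0.003, -0.003]
wrist_force: [-0.7, -0.4, -0.2]
width: 0.0
```

Emit:
play_rows(rows="0 0 0.0005 0;0 0 0.0005 0;0 0 0.0005 0;0 0 0.0005 0;0 0 0 0")

```text
time_s: 10.8
tcp_pos: [503.1, -112.0, 37.3]
tcp_rot: [0.055, 0.999, -0.003, -0.003]
wrist_force: [-0.3, -0.3, 0.4]
width: 0.003
```

Emit:
play_rows(rows="0 0 0.0005 0;0 0 0.0005 0;0 0 0.0005 0;0 0 0.0005 0;0 0 0 0")

```text
time_s: 11.3
tcp_pos: [503.2, -112.0, 36.4]
tcp_rot: [0.055, 0.999, -0.003, -0.003]
wrist_force: [0.0, -0.5, -0.3]
width: -0.002
```

Emit:
play_rows(rows="0 0 0.0005 0;0 0 0.0005 0;0 0 0.0005 0;0 0 0.0005 0;0 0 0 0")

```text
time_s: 11.8
tcp_pos: [503.2, -111.9, 35.5]
tcp_rot: [0.055, 0.999, -0.003, -0.003]
wrist_force: [-0.0, -0.3, -0.6]
width: -0.003
```

Emit:
play_rows(rows="0 0 0.0005 0;0 0 0.0005 0;0 0 0.0005 0;0 0 0.0005 0;0 0 0 0")

```text
time_s: 12.3
tcp_pos: [503.1, -112.0, 34.6]
tcp_rot: [0.055, 0.999, -0.003, -0.003]
wrist_force: [0.0, -0.1, -0.3]
width: -0.001
```

Emit:
play_rows(rows="0 0 0.0005 0;0 0 0.0005 0;0 0 0.0005 0;0 0 0.0005 0;0 0 0 0")

```text
time_s: 12.8
tcp_pos: [503.2, -112.0, 33.8]
tcp_rot: [0.055, 0.998, -0.003, -0.003]
wrist_force: [-0.4, 0.2, 0.6]
width: 0.0
```

Emit:
play_rows(rows="0 0 0.0005 0;0 0 0.0005 0;0 0 0.0005 0;0 0 0.0005 0;0 0 0 0")

```text
time_s: 13.3
tcp_pos: [503.2, -112.0, 32.9]
tcp_rot: [0.055, 0.999, -0.003, -0.003]
wrist_force: [0.1, -0.1, -0.2]
width: 0.005
```

Emit:
play_rows(rows="0 0 0.0004 0;0 0 0.0004 0;0 0 0.0004 0;0 0 0.0004 0;0 0 0 0")

```text
time_s: 13.8
tcp_pos: [503.1, -112.0, 32.2]
tcp_rot: [0.055, 0.999, -0.003, -0.003]
wrist_force: [-0.3, 0.2, 0.5]
width: -0.002
```

Emit:
play_rows(rows="0 0 0.0004 0;0 0 0.0004 0;0 0 0.0004 0;0 0 0.0004 0;0 0 0 0")

```text
time_s: 14.3
tcp_pos: [503.1, -112.0, 31.5]
tcp_rot: [0.055, 0.999, -0.003, -0.003]
wrist_force: [-0.1, -0.7, 0.5]
width: -0.002
```

Emit:
play_rows(rows="0 0 0.0004 0;0 0 0.0004 0;0 0 0.0004 0;0 0 0.0004 0;0 0 0 0")

```text
time_s: 14.8
tcp_pos: [503.2, -112.0, 30.8]
tcp_rot: [0.055, 0.999, -0.003, -0.003]
wrist_force: [-0.7, -0.4, 0.4]
width: -0.002
```

Emit:
play_rows(rows="0 0 0.0004 0;0 0 0.0004 0;0 0 0.0004 0;0 0 0.0004 0;0 0 0 0")

```text
time_s: 15.3
tcp_pos: [503.1, -112.0, 30.1]
tcp_rot: [0.055, 0.999, -0.003, -0.003]
wrist_force: [-0.2, 0.6, 0.3]
width: -0.0
```

Emit:
play_rows(rows="0 0 0.0004 0;0 0 0.0004 0;0 0 0.0004 0;0 0 0.0004 0;0 0 0 0")

```text
time_s: 15.8
tcp_pos: [503.1, -112.0, 29.4]
tcp_rot: [0.055, 0.999, -0.003, -0.003]
wrist_force: [0.1, -0.0, -0.6]
width: 0.0
```

Run:
```python
from h import *
s=viewer.read_camera("scene")[...,::-1];w=viewer.read_camera("wrist")[...,::-1];S=viewer.camera_info("scene")
def proj(i,p):
    pc=np.linalg.inv(i["pose"])@np.append(p,1);return (i["intrinsics"]@(pc[:3]/pc[2]))[:2]
x0,y0=230,130
c=cv2.resize(s[y0:y0+50,x0:x0+50],(400,400),interpolation=cv2.INTER_CUBIC)
for z,col in ((18,(0,255,255)),(30,(0,255,0))):
    u=(proj(S,t2w((-100,-26,z)))-[x0,y0])*8+4;cv2.circle(c,tuple(int(k) for k in u),3,col,1)
d=cv2.resize(w[170:290,200:320],(400,400),interpolation=cv2.INTER_CUBIC)
cv2.imwrite("pics/c7.png",np.hstack([np.clip(c*1.6,0,255).astype(np.uint8),d]));state()
```

```text
t 15.9 tip in tray [-99.9328 -26.1648  -6.7612] F tray [ 0.216  -0.9669  0.3582] toolx in tray deg 178.35601809635492 tilt [-0.0065 -0.0047]
```

View pics/c7.png

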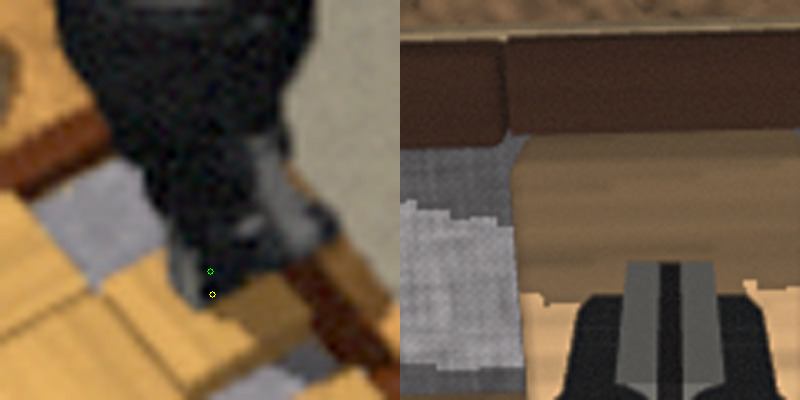

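Scene zoom: tip bottom at (205,302), close to the piece-top mark at (212,294). By the corner offset, 1–4 mm remain.

Emit:
play_rows(rows="0 0 0.0004 0;0 0 0.0004 0;0 0 0.0004 0;0 0 0.0004 0")

```text
time_s: 16.3
tcp_pos: [503.2, -112.0, 28.8]
tcp_rot: [0.055, 0.999, -0.003, -0.003]
wrist_force: [0.1, 0.4, -0.4]
width: -0.002
```

Emit:
play_rows(rows="0 0 0.0004 0;0 0 0.0004 0;0 0 0.0004 0;0 0 0.0004 0")

```text
time_s: 16.7
tcp_pos: [503.2, -112.0, 28.1]
tcp_rot: [0.055, 0.999, -0.003, -0.003]
wrist_force: [-0.2, 0.5, 0.5]
width: -0.003
```

Emit:
play_rows(rows="0 0 0.0004 0;0 0 0.0004 0;0 0 0.0004 0;0 0 0.0004 0")

```text
time_s: 17.1
tcp_pos: [503.1, -112.0, 27.4]
tcp_rot: [0.055, 0.999, -0.003, -0.003]
wrist_force: [0.3, -0.3, -0.4]
width: 0.001
```

Emit:
play_rows(rows="0 0 0.0004 0;0 0 0.0004 0;0 0 0.0004 0;0 0 0.0004 0")

```text
time_s: 17.5
tcp_pos: [503.1, -112.0, 26.7]
tcp_rot: [0.055, 0.999, -0.003, -0.003]
wrist_force: [-0.6, -0.3, -0.1]
width: -0.001
```

Emit:
play_rows(rows="0 0 0.0004 0;0 0 0.0004 0;0 0 0.0004 0;0 0 0.0004 0;0 0 0.0003 0")

```text
time_s: 18.0
tcp_pos: [503.1, -112.0, 25.9]
tcp_rot: [0.055, 0.999, -0.003, -0.003]
wrist_force: [-0.5, 0.0, 0.4]
width: -0.001
```

Emit:
play_rows(rows="0 0 0.0004 0;0 0 0.0004 0;0 0 0.0004 0;0 0 0.0004 0;0 0 0.0003 0")

```text
time_s: 18.5
tcp_pos: [503.1, -112.0, 25.0]
tcp_rot: [0.055, 0.999, -0.003, -0.003]
wrist_force: [0.5, -0.9, 0.4]
width: 0.0
```

Emit:
play_rows(rows="0 0 0.0004 0;0 0 0.0004 0;0 0 0.0004 0;0 0 0.0004 0;0 0 0.0003 0")

```text
time_s: 19.0
tcp_pos: [503.1, -112.0, 24.2]
tcp_rot: [0.055, 0.999, -0.003, -0.003]
wrist_force: [-0.6, 0.5, 0.8]
width: 0.001
```

Emit:
play_rows(rows="0 0 0.0004 0;0 0 0.0004 0;0 0 0.0004 0;0 0 0.0004 0")

```text
time_s: 19.4
tcp_pos: [503.2, -112.0, 23.9]
tcp_rot: [0.055, 0.999, -0.003, -0.003]
wrist_force: [-0.7, -0.1, 1.7]
width: 0.001
```

Contact: TCP z ≈ 24.0 mm with force starting to rise. Pressing a little more.

Emit:
play_rows(rows="0 0 0.0005 0;0 0 0.0006 0;0 0 0.0006 0")

```text
time_s: 19.7
tcp_pos: [503.4, -112.1, 23.8]
tcp_rot: [0.055, 0.999, -0.003, -0.002]
wrist_force: [-0.8, 0.7, 4.0]
width: 0.003
```

Emit:
play_rows(rows="0 0 0.0007 0;0 -0.003 0.0007 0;0 -0.004 0.0007 0;0 -0.004 0.0007 0;0 -0.004 0.0007 0")

```text
time_s: 20.2
tcp_pos: [504.1, -117.9, 23.7]
tcp_rot: [0.054, 0.999, -0.002, -0.001]
wrist_force: [-0.4, 1.2, 5.4]
width: -0.003
```

Run:
```python
from h import *
state();im=viewer.read_camera("wrist")[...,::-1];cv2.imwrite("pics/w8.png",im)
# wood edges along row through piece near part
for v in (215,225): 
    r=im[v].astype(int);f=(r[:,2]-r[:,0]>25);e=np.flatnonzero(np.diff(f.astype(int)));print(v,e)
```

```text
t 20.2 tip in tray [-98.4523 -31.9693 -12.5375] F tray [-0.5422  1.1306  5.395 ] toolx in tray deg 178.40600364862533 tilt [-0.002  -0.0041]
215 [145 148 149 150 151 153 154 160 161 168 169 235 321 373 474 511 515 532]
225 [141 142 146 147 148 158 161 231 324 372 475 509 513 530]
```

Square is following (gap between the two widened from 23 to ~30 mm; pressing 5.4 N).

Emit:
play_rows(rows="0.0004 -0.005 0.0006 0;0.0004 -0.006 0.0006 0;0.0004 -0.006 0.0006 0;0.0004 -0.006 0.0006 0;0.0004 -0.006 0.0006 0;0.0004 -0.006 0.0006 0;0.0004 -0.006 0.0006 0;0.0004 -0.006 0.0006 0")

```text
time_s: 21.05
tcp_pos: [503.0, -137.0, 23.7]
tcp_rot: [0.054, 0.999, -0.001, 0.002]
wrist_force: [-0.1, 2.0, 5.3]
width: -0.001
```

Emit:
play_rows(rows="0.0004 -0.006 0.0006 0;0.0004 -0.006 0.0006 0;0.0004 -0.006 0.0006 0;0.0004 -0.006 0.0006 0;0.0004 -0.006 0.0006 0;0.0004 -0.006 0.0006 0;0.0004 -0.006 0.0006 0;0.0004 -0.006 0.0006 0;0.0004 -0.005 0.0006 0")

```text
time_s: 21.95
tcp_pos: [501.6, -158.7, 23.7]
tcp_rot: [0.053, 0.999, 0.0, 0.005]
wrist_force: [-0.2, 2.3, 5.2]
width: -0.0
```

Run:
```python
from h import *
state();im=viewer.read_camera("wrist")[...,::-1];cv2.imwrite("pics/w9.png",im)
for v in (215,225): 
    r=im[v].astype(int);f=(r[:,2]-r[:,0]>25);e=np.flatnonzero(np.diff(f.astype(int)));print(v,e)
```

```text
t 21.95 tip in tray [-97.5987 -72.8372 -12.5154] F tray [-0.408   2.3237  5.2386] toolx in tray deg 178.5259248872302 tilt [ 0.0098 -0.0001]
215 [  6   7  16  19  20  22  28 198 223 224 229 232 235 321 446 557]
225 [  3  14  16  30 120 137 198 200 203 204 209 210 212 213 224 230 324 444
 555]
```

Emit:
play_rows(rows="0.0004 -0.003 0.0006 0;0.0004 -0.003 0.0006 0;0.0004 -0.003 0.0006 0;0.003 -0.001 0.0006 0;0.003 -0.001 0.0006 0;0.003 -0.001 0.0006 0")

```text
time_s: 22.6
tcp_pos: [499.3, -163.7, 23.7]
tcp_rot: [0.053, 0.999, 0.001, 0.008]
wrist_force: [1.1, 1.4, 5.7]
width: 0.0
```

Run:
```python
from h import *
state();im=viewer.read_camera("wrist")[...,::-1];cv2.imwrite("pics/w10.png",im)
for v in (215,225): 
    r=im[v].astype(int);f=(r[:,2]-r[:,0]>25);e=np.flatnonzero(np.diff(f.astype(int)));print(v,e)
```

```text
t 22.6 tip in tray [-99.4489 -77.9118 -12.4727] F tray [1.0367 1.4407 5.7276] toolx in tray deg 178.5481686134624 tilt [0.0155 0.0007]
215 [ 23  24  35 207 208 239 241 242 244 245 247 248 250 253 255 256 259 260
 262 263 292 293 295 296 300 305 307 325 455]
225 [  7   8  20  26  38 213 216 234 237 330 453]
```

View pics/w10.png

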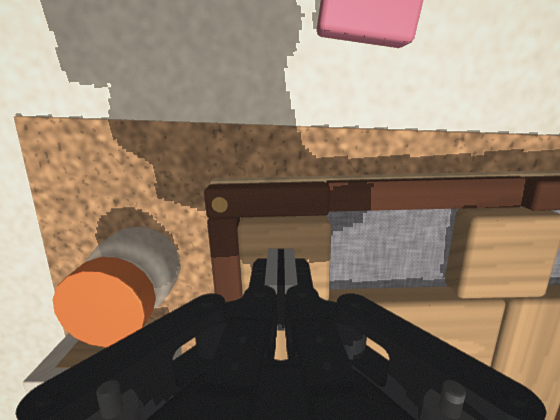

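Wrist view: the −y square (columns 238–330) sits hard in the corner against both rails. The +y square is at columns 453–545. Lift and go to the second square.

Emit:
play_rows(rows="0 0 -0.005 0;0 0 -0.008 0;0 0.02 -0.005 0;0.001 0.045 0 0;0.001 0.045 0 0;0.002 0.045 0 0;0.002 0.045 0 0;0.002 0.045 0 0;0 0.045 0 0;0 0.015 0 0;0 0 0 0;0 0 0 0")

```text
time_s: 23.85
tcp_pos: [504.5, -35.1, 28.3]
tcp_rot: [0.054, 0.999, 0.0, 0.002]
wrist_force: [-0.4, 0.4, -0.0]
width: -0.002
```

Run:
```python
from h import *
togo([-100,45.5,-12.2])
```

```text
t 23.85 tip in tray [-104.683    50.5912   -7.8822] F tray [-0.4405  0.3229 -0.007 ] toolx in tray deg 178.48113649677288 tilt [0.0049 0.0003]
to go (scaled) [-0.012  -0.0124  0.0108]
```

Emit:
play_rows(rows="-0.004 -0.004 0 0;-0.004 -0.004 0 0;-0.004 -0.004 0 0;0 0 0.002 0;0 0 0.002 0;0 0 0.001 0;0 0 0.0006 0;0 0 0 0")

```text
time_s: 24.65
tcp_pos: [508.9, -43.4, 25.7]
tcp_rot: [0.055, 0.998, 0.0, 0.002]
wrist_force: [0.4, -0.6, 0.1]
width: 0.003
```

Run:
```python
from h import *
togo([-100,45.5,-12.2])
```

```text
t 24.65 tip in tray [-99.6334  42.6691 -10.5069] F tray [ 0.4744 -0.5949  0.1382] toolx in tray deg 178.28054482893688 tilt [ 0.0044 -0.0002]
to go (scaled) [0.0011 0.007  0.0042]
```

Since each row starts from the measured pose, the press force is self-limiting (0.0006 ≈ 5.3 N).

Emit:
play_rows(rows="0 0 0.0006 0;0 0 0.0006 0;0 0 0.0006 0;0 0 0.0006 0;0 0 0.0006 0;0 0 0.0006 0;0 0 0.0006 0;0 0 0.0006 0;0 0 0.0006 0;0 0 0.0006 0;0 0 0.0006 0")

```text
time_s: 25.75
tcp_pos: [509.2, -43.2, 23.8]
tcp_rot: [0.055, 0.998, 0.0, 0.003]
wrist_force: [-0.5, 1.5, 3.2]
width: 0.003
```

Emit:
play_rows(rows="0.0004 0.003 0.0006 0;0.0004 0.006 0.0006 0;0.0004 0.006 0.0006 0;0.0004 0.006 0.0006 0;0.0004 0.006 0.0006 0;0.0004 0.006 0.0006 0;0.0004 0.006 0.0006 0;0.0004 0.006 0.0006 0;0.0004 0.006 0.0006 0;0.0004 0.006 0.0006 0")

```text
time_s: 26.75
tcp_pos: [512.3, -19.4, 23.7]
tcp_rot: [0.055, 0.998, -0.001, 0.005]
wrist_force: [-0.4, -1.7, 5.3]
width: 0.001
```

Run:
```python
from h import *
state();i=viewer.camera_info("wrist");im=viewer.read_camera("wrist")[...,::-1];cv2.imwrite("pics/w11.png",im)
for v in (222,228): 
    r=im[v].astype(int);f=(r[:,2]-r[:,0]>25);e=np.flatnonzero(np.diff(f.astype(int)));print(v,e,[w2t(plane(i,(k,v),46.2))[1] for k in e if 150<k<400])
```

```text
t 26.75 tip in tray [-98.0879  66.9018 -12.545 ] F tray [-0.2939 -1.7565  5.3086] toolx in tray deg 178.27982239300303 tilt [ 0.0108 -0.0029]
222 [ 69 237 328 336 338 342 349 350 352 353] [np.float64(46.482133637568175), np.float64(92.02794642595717), np.float64(96.02892925456646), np.float64(97.02909813577523), np.float64(99.02934371697351), np.float64(102.52947776551976), np.float64(103.02946619413832), np.float64(104.02942001226468), np.float64(104.52938540212631)]
228 [ 71 235 329 336 338 342 369 370] [np.float64(45.232330823693054), np.float64(92.59786336818478), np.float64(96.12232911396666), np.float64(97.12924924750186), np.float64(99.14299608457104), np.float64(112.73252969474949), np.float64(113.23573680748346)]
```

Emit:
play_rows(rows="0.0006 0.004 0.0006 0;0.0006 0.004 0.0006 0;0.0006 0.004 0.0006 0;0.0006 0.003 0.0006 0;0.0006 0.003 0.0006 0;0.0006 0.003 0.0006 0;0.003 0.001 0.0006 0;0.003 0.001 0.0006 0;0.003 0.001 0.0006 0;0.003 0 0.0006 0")

```text
time_s: 27.8
tcp_pos: [510.2, -7.9, 23.7]
tcp_rot: [0.055, 0.998, -0.002, 0.009]
wrist_force: [1.5, -1.7, 5.1]
width: 0.002
```

Run:
```python
from h import *
state();i=viewer.camera_info("wrist");im=viewer.read_camera("wrist")[...,::-1];cv2.imwrite("pics/w12.png",im[150:350])
```

```text
t 27.8 tip in tray [-101.1169   78.1899  -12.4722] F tray [ 1.6009 -1.5704  5.0526] toolx in tray deg 178.3290419244176 tilt [ 0.0181 -0.0057]
```

View pics/w12.png

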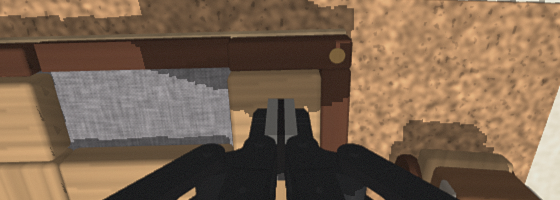

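Crop: the +y square (columns 230–322) is hard in its corner. The felt is clear between the two squares, columns 55–230. Lift and go to the big square.

Emit:
play_rows(rows="0 0 -0.005 0;0 0 -0.008 0;-0.01 -0.01 -0.005 0;-0.024 -0.023 0 0;-0.024 -0.023 0 0;-0.024 -0.023 0 0;-0.024 -0.023 0 0;-0.024 -0.023 0 0;-0.024 -0.023 0 0;-0.024 -0.023 0 0;-0.01 -0.01 0 0;0 0 0 0;0 0 0 0")

```text
time_s: 29.15
tcp_pos: [581.0, -96.0, 29.4]
tcp_rot: [0.055, 0.998, -0.002, 0.006]
wrist_force: [-0.0, -0.2, 0.1]
width: -0.003
```

Run:
```python
from h import *
togo([-22,-1,-12.2])
```

```text
t 29.15 tip in tray [-23.4749  -3.8967  -6.7878] F tray [-0.0222 -0.2374  0.133 ] toolx in tray deg 178.26116163321637 tilt [ 0.0118 -0.0039]
to go (scaled) [-0.0033  0.0074  0.0136]
```

Emit:
play_rows(rows="0 0.003 0.002 0;0 0.003 0.002 0;0 0 0.002 0;0 0 0.002 0;0 0 0.001 0;0 0 0.0006 0;0 0 0.0006 0;0 0 0.0006 0;0 0 0.0006 0;0 0 0.0006 0;0 0 0.0006 0;0 0 0.0006 0;0 0 0.0006 0;0 0 0.0006 0")

```text
time_s: 30.55
tcp_pos: [580.6, -91.8, 23.9]
tcp_rot: [0.054, 0.998, -0.001, 0.006]
wrist_force: [-1.8, 0.5, 2.4]
width: -0.002
```

Run:
```python
from h import *
togo([-22,-1,-12.2])
```

```text
t 30.55 tip in tray [-24.1869   0.197  -12.2745] F tray [-1.8433  0.346   2.4248] toolx in tray deg 178.37060926505882 tilt [ 0.0122 -0.0037]
to go (scaled) [-0.0056 -0.0028 -0.0001]
```

Emit:
play_rows(rows="0 0 0.0007 0;0.003 0 0.0007 0;0.005 -0.0002 0.0007 0;0.005 -0.0002 0.0007 0;0.005 -0.0002 0.0007 0;0.005 -0.0002 0.0007 0;0.005 -0.0002 0.0007 0;0.005 -0.0002 0.0007 0")

```text
time_s: 31.35
tcp_pos: [569.0, -91.1, 23.8]
tcp_rot: [0.054, 0.998, -0.002, 0.009]
wrist_force: [1.5, 1.2, 5.4]
width: -0.002
```

Run:
```python
from h import *
state()
im=viewer.read_camera("wrist")[...,::-1];cv2.imwrite("pics/w13.png",im[140:340])
```

```text
t 31.35 tip in tray [-35.7504  -0.0635 -12.4345] F tray [1.3626 1.3157 5.4495] toolx in tray deg 178.3721399329064 tilt [ 0.0185 -0.0045]
```

View pics/w13.png

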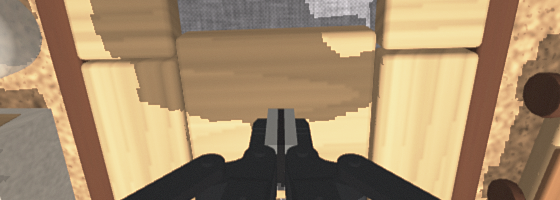

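Crop: the big square's near edge (row ~34) has entered between the small squares (their far edges at rows 48–60), and it runs squarely.

Emit:
play_rows(rows="0.006 -0.0002 0.0007 0;0.006 -0.0002 0.0007 0;0.006 -0.0002 0.0007 0;0.006 -0.0002 0.0007 0;0.006 -0.0002 0.0007 0;0.006 -0.0002 0.0007 0;0.006 -0.0002 0.0007 0;0.006 -0.0002 0.0007 0;0.006 -0.0002 0.0007 0;0.006 -0.0002 0.0007 0;0.006 -0.0002 0.0007 0;0.006 -0.0002 0.0007 0;0.006 -0.0002 0.0007 0")

```text
time_s: 32.7
tcp_pos: [539.8, -89.2, 23.8]
tcp_rot: [0.054, 0.998, -0.002, 0.015]
wrist_force: [2.5, -0.4, 5.1]
width: -0.001
```

Run:
```python
from h import *
state()
```

```text
t 32.7 tip in tray [-64.917   -0.4615 -12.3706] F tray [ 2.5342 -0.2397  5.0986] toolx in tray deg 178.37723414756897 tilt [ 0.0297 -0.0059]
```

Emit:
play_rows(rows="0.006 -0.0002 0.0007 0;0.006 -0.0002 0.0007 0;0.005 -0.0002 0.0007 0;0.004 0 0.0007 0;0.004 0 0.0007 0;0.004 0 0.0007 0;0.004 0 0.0007 0;0.004 0 0.0007 0")

```text
time_s: 33.5
tcp_pos: [526.8, -88.1, 23.9]
tcp_rot: [0.054, 0.998, -0.002, 0.019]
wrist_force: [2.4, 0.1, 5.7]
width: -0.005
```

Run:
```python
from h import *
state()
im=viewer.read_camera("wrist")[...,::-1];cv2.imwrite("pics/w14.png",im[140:340])
```

```text
t 33.5 tip in tray [-77.8832  -0.4311 -12.3113] F tray [2.3578 0.3188 5.6927] toolx in tray deg 178.3809732186874 tilt [ 0.0374 -0.007 ]
```

View pics/w14.png

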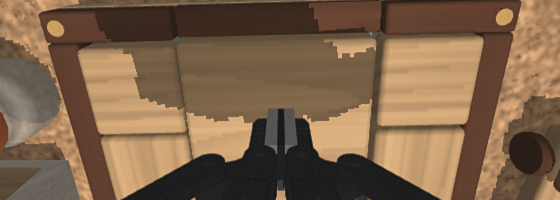

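Crop: the big square's near edge (row ~38) is at the sill, with the small squares' edges flush in both corners. One last nudge to be certain, then lift away and check from clear.

Emit:
play_rows(rows="0.004 0 0.0007 0;0.004 0 0.0007 0;0.004 0 0.0007 0;0.004 0 0.0007 0")

```text
time_s: 33.95
tcp_pos: [521.7, -87.7, 23.9]
tcp_rot: [0.054, 0.998, -0.003, 0.021]
wrist_force: [3.4, -0.7, 6.2]
width: -0.002
```

Emit:
play_rows(rows="0 0 -0.005 0;0 0 -0.008 0;0 0 -0.02 0;0 0 -0.06 0;-0.03 0 -0.1 0;-0.06 0 -0.08 0;-0.06 0 -0.06 0;-0.06 0 -0.03 0;0 0 0 0;0 0 0 0;0 0 0 0")

```text
time_s: 35.05
tcp_pos: [595.7, -95.1, 175.4]
tcp_rot: [0.055, 0.998, -0.002, 0.015]
wrist_force: [-0.2, -0.1, -0.1]
width: -0.001
```

Run:
```python
from h import *
state();i=viewer.camera_info("wrist");im=viewer.read_camera("wrist")[...,::-1];cv2.imwrite("pics/w15.png",im)
np.savez("w15.npz",im=im,pose=i["pose"],intrinsics=i["intrinsics"])
```

```text
t 35.05 tip in tray [ -8.7039  -1.8996 139.1947] F tray [-0.2276 -0.1023 -0.0589] toolx in tray deg 178.36416300953832 tilt [ 0.0288 -0.0058]
```

Run:
```python
from h import *
d=np.load("w15.npz");im=d["im"];i=dict(pose=d["pose"],intrinsics=d["intrinsics"])
def proj(p):
    pc=np.linalg.inv(i["pose"])@np.append(p,1);return (i["intrinsics"]@(pc[:3]/pc[2]))[:2]
for g in [(-133,-108,14),(-133,108,14)]:
    u,v=np.round(proj(t2w(g))).astype(int);c=im[v-9:v+10,u-9:u+10].astype(float);y,x=np.mgrid[-9:10,-9:10]
    w=np.clip(c[...,1]-100,0,None)*(x*x+y*y<64);print("dot exp",proj(t2w(g)),"seen",u+(w*x).sum()/w.sum(),v+(w*y).sum()/w.sum())
hsv=cv2.cvtColor(im,cv2.COLOR_BGR2HSV)
felt=((hsv[...,1]<70)&(hsv[...,2]>60)).astype(np.uint8)
# sample the felt/wood/rail classes along tray lines of given y, points at z=18
for y in(-40,-30,30,40):
    prof=[];xs=np.arange(-130,40,1.0)
    for x in xs:
        u,v=np.round(proj(t2w((x,y,18)))).astype(int);prof.append(im[v,u])
    p=np.array(prof).astype(int);s=p[:,2]-p[:,0];g=p.sum(1)
    print(y,"grey from",xs[(s<15)&(g>90)][[0,-1]] if ((s<15)&(g>90)).any() else None,"n",((s<15)&(g>90)).sum(), "dark<170", xs[g<170][:30])
for y0 in(-75,75):
    pr=[];xs=np.arange(-130,-40,1.0);p=np.array([im[tuple(np.round(proj(t2w((x,y0,18)))).astype(int)[::-1])] for x in xs]).astype(int);s=p[:,2]-p[:,0];print(y0,"grey",xs[(s<15)&(p.sum(1)>90)],"dark",xs[p.sum(1)<170])
xs=np.arange(-110,111,1.0);
for x0 in(-90,-105): 
  p=np.array([im[tuple(np.round(proj(t2w((x0,y,18)))).astype(int)[::-1])] for y in xs]).astype(int);print(x0,"dark y",xs[p.sum(1)<190])
```

```text
dot exp [156.7086  55.9053] seen 156.7544696066746 58.91418355184744
dot exp [401.6666  48.2554] seen 401.43079462390943 48.16788493279887
-40 grey from [-26.  19.] n 46 dark<170 [-130. -129. -128. -127. -126.]
-30 grey from [-26.  18.] n 45 dark<170 [-130. -129. -128. -127. -126.]
30 grey from [-26.  19.] n 46 dark<170 [-125.]
40 grey from [-26.  19.] n 46 dark<170 [-126. -125.]
-75 grey [] dark [-130. -129. -128. -127. -126. -125. -124.]
75 grey [-75.] dark [-125.]
-90 dark y [49.]
-105 dark y [-104. -103. -102. -101. -100.  -99.   50.  100.]
```

Run:
```python
from h import *
print(env.get_obs()["wrist_force"]);print(env.close_job())
```

```text
[-0.5039 -0.3587 -0.8289]
the job is handed in; nothing more can be done
None
```

I finished the puzzle and handed it in at about 35 s of the 70 s. The small square nearer −y went into its corner first, then the +y one. Then I slid the big square between them to the sill. The shut fingertips pressed on the pieces' tops with about 5 to 6 N throughout.

**Last checks, arm lifted clear:**
- **Big square:** its far edge read tray x = −26 mm at four places across its width. That puts the centre at about −75.5 mm, square to the tray (good to about 1 mm).
- **Sill and rails:** no felt showed at the sill or at the −y corner. One stray grey sample at the +y square's far edge is probably the seam between pieces.
- **Small squares:** I judged their corner positions from the wrist pictures after each slide. I did not measure them precisely.
- **Force:** the highest wrist force I read was about 7 N in all, taken at the end of each move. I did not record peaks within a move.

**What disagreed or failed:**
- **Fingertip height:** contact came about 30 mm lower in TCP height than `env.tip_extent` of 8 mm implied. I stopped trusting that figure and felt for the surface in small steps.
- **Brass dots:** the automatic dot finder missed most of them in the scene view and one in the top view. One of the two dots in the final picture was 3 px off.
- **Final picture:** the 12-picture limit was used up, so I checked the last view only by numbers.
- **Bystanders:** I did not re-measure the truck, carton and tub at the end. The arm never came near them at low height.

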